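# Set the dust-extraction damper to the rider and lock it

## Robot

A 7-joint arm with a two-finger parallel gripper is mounted at the origin on a cart in front of the work surface, level with it; the furniture and walls round the work are solid. World frame = base frame: x ahead of the robot, y to its left, z up, the work surface at z = 0. Lengths are in m, angles in degrees, forces in N, time in s.
With the tool pointing down it reaches from about 0.35 to 0.775 m from the base axis. Payload 3.1 kg.
Tool frame: the origin (TCP) lies on the centre line of the jaws, within the pads' length; the fingertips stand 17 mm ahead of it and the grasp point (between the pads) lies 2 mm behind it (robot.tip_reach is the distance from the TCP to the fingertips, in m); z points along the fingers, y is the line along which they close (so a half turn about z gives the same grasp; the last joint's range is limited). The gripper opens to 85 mm and grips with 20 to 120 N. Pads are 22 mm wide; open, the fingers measure 114 mm over their backs; the gripper's body (76 mm by 85 mm) begins 54 mm behind the grasp point. The pads swing forward as they close: fully open they stand 13 mm farther back than shut.
Start: joints at [68.715, 17.813, 0.802, 86.603, -0.252, 75.585, -1.558], TCP at [0.178, -0.52, 0.248] pointing down, gripper open.
Joint ranges: [-154.91, 154.91], [-16.99, 109.72], [-72.82, 74.43], [7.12, 147.25], [-82.49, 262.49], [11.32, 116.49], [-174.64, 174.64]. Speed limits (degrees/s): [159.86, 159.86, 180, 180, 180, 180, 180].

## Interface

Orientations are given as [roll, pitch, yaw] about the fixed x, y, z axes, in that order (R = Rz(yaw) Ry(pitch) Rx(roll)).
In Python, from station import robot, fingers, vision, workorder, recognise gives the robot as it stands. Calls block until the motion is done:
- robot.move_to(position, orientation): joint-space move of the TCP to a pose.
- robot.line_to(position, orientation=None, velocity=0.15, f_stop=None): straight line of the TCP; orientation=None keeps the orientation; velocity is the mean speed in m/s. With f_stop (N) it stops when the force on the tool has changed by that much, and returns True; else False.
- robot.move_j(angles): joint-space move.
- fingers.gripper_to(opening, force=None): opening from 0.0 (shut) to 1.0 (fully open); force is the grip in N (None keeps the last); returns when the fingers have stopped.
- robot.pause(seconds).
- robot.inverse_kinematics(position, orientation): joint angles nearest the present ones, or None.
- vision.grab_frame(name): name is "side" or "top" or "wrist"; returns the picture (384x512x3 uint8, red, green, blue); there is no depth.
- vision.calibration(name): a dict with "mtx" (3x3 intrinsics, pixels), "k1" (the pictures are not rectified: a ray, as slopes to the right and down, at radius r is drawn at 1 + k1 r^2 times it, then the intrinsics apply), "extrinsics" (4x4, takes a point from world to camera coordinates); the wrist camera has in their place "T_tool_cam" (4x4, takes a point from camera to tool coordinates, whose origin is the TCP and whose axes are the flange's). Camera axes: x right, y up, looking along -z (the intrinsics and any distortion apply to the point x, -y, -z); pixel columns grow to the right and rows downward; lengths in m; the calibration is good to about 2 mm. A picture is of the moment at which its call begins: read the wrist's pose just before it. calibration takes no time and is no camera call.
A pose or a line that the arm cannot do raises robot.PlanningError and nothing moves.
- workorder.close_job(): hands the job in; it is judged then, once.
Trained networks look in the newest picture that a camera, given by its name, has taken for a name from the list of things; names that differ only in an ending like _2 or _b are one class to them, and where a whole thing is asked for, a point or a joint stands for the part that bears it (a point fixed in the world has none). Each returns a list of dicts, best first, with "p" (0 to 1); they miss things now and then, are a little off and sometimes report something else, mostly with a low value. They report only what shows in the picture. A call takes as long as a camera call.
- recognise(label, camera): "rect" ([centre column, centre row, width, height] in pixels, round what is visible of it).
Readings, each from a call of its own:
- robot.current_time_s(): time.
- robot.current_joint_positions(): joint angles.
- robot.current_dq(): joint speeds.
- robot.current_joint_torque(): joint torques, N m.
- robot.current_tool_pos(): TCP position.
- robot.current_eef_rot(): TCP orientation.
- robot.current_contact_force(): force on the tool from outside, world axes, zero at the start.
- robot.current_torque(): the same for the moment, N m.
- robot.current_finger_gap(): opening from 0.0 (shut) to 1.0 (fully open).
- robot.current_gripper_force(): force on a finger pad.
Only numpy, scipy, OpenCV 4.12 (cv2) and the standard library are available. Lean on these libraries where they do the work, as an engineer would, in place of code of your own. Each camera call takes 0.05 s, during which the arm holds its last target. There are 200 camera calls.

## Task

Set the suction of the dust-extraction damper: push the upright post of its lever round the scale with your fingertips, gently and without gripping it, until the lever's pointer stands at the point of the rider clamped on the scale. Then press the lock pin fully home with a fingertip, leaving the lever where it is. Do not shift the rider or the loose things lying around, and pinch or lift nothing.

Things in the scene. Friction and masses are not known exactly. Their poses are not given: they have to be found in the camera images.
- damper: The damper, fixed to the bench: a plywood board 250 x 270 x 12 mm carrying a round duct stub (94 mm across, top 70 mm above the bench) and, round its robot side, a flat metal scale with black tick marks. Origin: on the vertical axis of the stub, at bench height. Axes: z up; the middle of the scale lies along -x; at yaw 0 its x, y are those of the world. The board reaches from x = -155 to +95 mm and y = -135 to +135 mm. Yaw within about 0.5 rad.
- damper_ring (a joint): Angle of the turning ring with its lever, rad, 0 to 1.7 (rigid stops). At 0 the lever points to the left end of the scale (the direction (-0.66, 0.75) in the damper's x, y); it grows counter-clockwise seen from above, so the lever, which lies on the robot's side of the stub, moves to the robot's right. Turns about the damper's z axis with light friction (about 2.5 N at the post) and stays where it is left.
- post_top (a point): Centre of the top of the upright round post on the lever, the thing to push: 14 mm diameter, from 40 to 86 mm above the bench, standing on a 20 mm collar (34 to 40 mm), 98 mm from the turning axis. The flat lever under it is 14 mm wide.
- pointer (a point): The lever's pointer: 122 mm from the axis on the centre line of the lever, 2 mm beyond its tip, 31 mm above the bench.
- rider_mark (a point): The point of the rider, on the same circle as the pointer (122 mm from the axis, 31 mm above the bench). The rider is a small dark metal block (18 x 16 mm, top 32 mm above the bench, with a 5 mm screw on it) clamped on the outer edge of the scale, with a point facing inward; it reaches from 122 to 149 mm from the axis. It is always further on in the direction of growing ring angle than the lever at the start. It moves only if pushed hard; leave it.
- lock_pin (a joint): Travel of the lock pin, m: 0 is up as at the start, 0.010 is fully home. It slides straight down against about 4 N and stays where it is pushed. It does not itself block the ring.
- lock_top (a point): Centre of the top of the lock pin's round flat head: 27 mm across, 55 mm above the bench when up, 45 mm when home; its housing (34 mm across, top 32 mm above the bench) stands on the board to the right of the stub, at x = 45, y = -98 mm in the damper's frame.
- wood_plug_2: a loose turned wooden plug, 30 mm across, 16 mm high, standing on the board's front left corner; leave it. Origin: centre of its underside.
- stick_1: a loose flat wooden stick 110 x 12 x 8 mm lying along the back of the board, behind the duct stub; leave it. Origin: centre of its underside.
- cork_block: a loose cork block 64 x 107 x 35 mm on the bench to the right of the board; leave it. Origin: centre of its underside.
- screw_tin: a loose round open tin of screws, 77 mm across, 30 mm high, on the bench to the right of the board, nearer the robot than the cork block; leave it. Origin: centre of its underside.
- tape_measure: a loose tape measure 36 x 88 x 62 mm on the bench to the left of the board; leave it. Origin: centre of its underside.
- folding_rule: a loose folded rule 16 x 233 x 16 mm on the bench behind the board; leave it. Origin: centre of its underside.

How it is judged:
By the outcome, as a careful person would: the job done as asked, in the order asked, and still so for the second after the job is handed in, with the robot touching nothing.
It also fails if it takes over 48 s, if anything falls off the work surface, if the arm or the gripper's body presses on something with over 40 N, if the wrist force passes 120 N, or if a joint passes its speed limit or range.

## Working session

There is one attempt and no reset: what is moved stays moved. The work goes in short steps, each a Python script; the robot and the scene stay as the last script left them, time stands still between calls to the robot, and variables do not carry over. Pictures are saved under pics/ and viewed, at most 10 in all, crops included, and the job is handed in when it is done.

```bash
ls; mkdir -p pics; python3 - <<'E'
from station import robot, fingers, vision, workorder, recognise
import cv2,numpy as np
for c in ["top","side"]:
    im=vision.grab_frame(c); cv2.imwrite(f"pics/{c}0.png",cv2.resize(im[:,:,::-1],(800,600),interpolation=cv2.INTER_CUBIC))
    cv2.imwrite(f"{c}_raw.png",im[:,:,::-1])
    for n in ["damper","post_top","pointer","rider_mark","lock_top","wood_plug_2","screw_tin","cork_block","tape_measure"]:
        print(c,n,[(np.round(d["rect"],1).tolist(),round(d["p"],2)) for d in recognise(n,c)[:2]])
    k=vision.calibration(c);print(k)
print(robot.current_eef_rot(),robot.current_time_s(),robot.tip_reach)
E
```

```text
pics
top damper [([318.9, 209.9, 138.0, 132.0], 0.76)]
top post_top [([315.8, 207.5, 49.0, 68.6], 0.6), ([318.9, 209.7, 144.0, 133.7], 0.4)]
top pointer [([315.3, 205.4, 48.4, 73.1], 0.66)]
top rider_mark [([367.2, 218.2, 6.5, 11.8], 0.39)]
top lock_top [([340.8, 157.5, 11.5, 16.4], 0.66)]
top wood_plug_2 [([301.9, 264.9, 8.9, 13.5], 0.62), ([316.1, 207.3, 51.9, 67.3], 0.3)]
top screw_tin [([399.1, 184.5, 33.1, 32.2], 0.71)]
top cork_block [([373.5, 138.2, 44.0, 43.7], 0.88), ([340.1, 156.1, 10.8, 15.1], 0.67)]
top tape_measure [([231.1, 219.8, 34.9, 14.8], 0.75), ([315.0, 210.2, 48.3, 66.5], 0.46)]
{'mtx': array([[400.70691423,   0.        , 263.19260493],
       [  0.        , 400.70691423, 198.16294834],
       [  0.        ,   0.        ,   1.        ]]), 'k1': -0.030157033318191365, 'extrinsics': array([[-0.04429763, -0.99901017,  0.00404962,  0.04180506],
       [ 0.97760671, -0.04251311,  0.20610131, -0.57468151],
       [-0.20572514,  0.01308874,  0.97852228, -0.89983125],
       [ 0.        ,  0.        ,  0.        ,  1.        ]])}
side damper [([278.9, 188.0, 107.9, 57.0]
[... 303 characters left out ...]
.0, 195.4, 11.3, 9.6], 0.47)]
side screw_tin [([268.9, 154.3, 20.7, 18.6], 0.55)]
side cork_block [([227.8, 160.9, 34.3, 20.4], 0.63)]
side tape_measure [([277.8, 227.6, 17.2, 34.1], 0.82)]
{'mtx': array([[444.74187249,   0.        , 266.00051336],
       [  0.        , 444.74187249, 192.67423242],
       [  0.        ,   0.        ,   1.        ]]), 'k1': -0.10814669532036758, 'extrinsics': array([[-0.99393236, -0.1091641 ,  0.01347848,  0.57215584],
       [ 0.06631475, -0.49696118,  0.86523519, -0.08975565],
       [-0.08775434,  0.86087908,  0.50118499, -1.17833759],
       [ 0.        ,  0.        ,  0.        ,  1.        ]])}
[ 1.79998438e+02 -4.49065331e-04  1.88987650e+01] 1.0 0.017
```

```bash
python3 - <<'E'
import cv2
im=cv2.imread("top_raw.png")[130:290,210:423]
cv2.imwrite("pics/topcrop.png",cv2.resize(im,(798,600),interpolation=cv2.INTER_CUBIC))
im=cv2.imread("side_raw.png")[130:250,210:370]
cv2.imwrite("pics/sidecrop.png",cv2.resize(im,(800,600),interpolation=cv2.INTER_CUBIC))
E
```

```text
(no output)
```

View pics/topcrop.png

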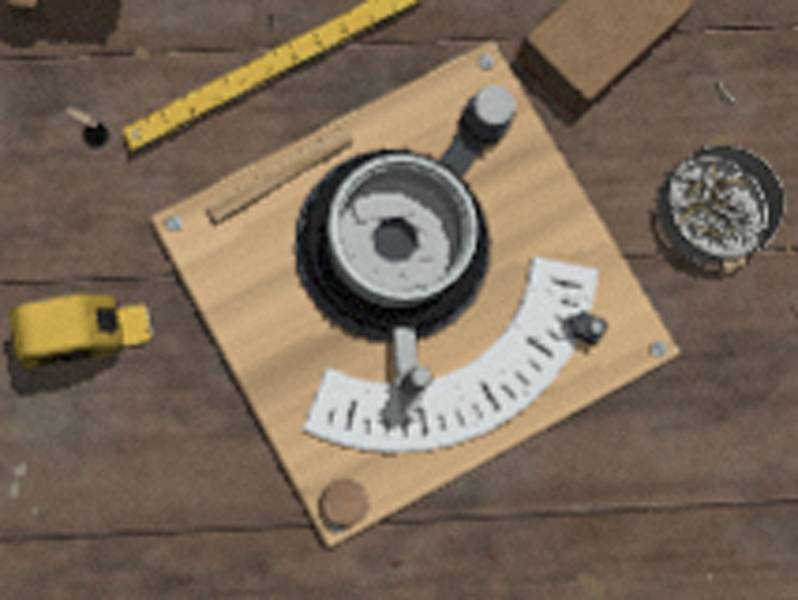

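View pics/sidecrop.png

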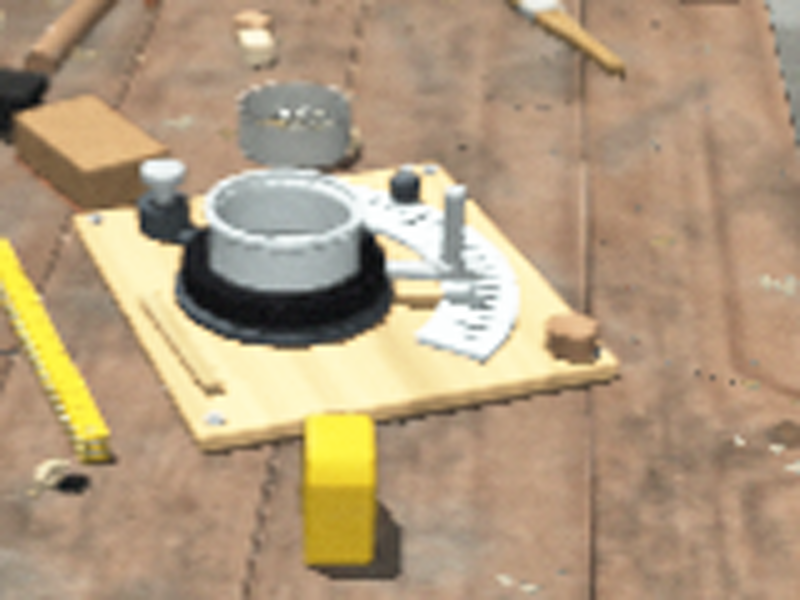

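The top crop shows the board's corners at (495,43), (152,215), (330,547) and (680,352), the post top at (417,378), the lock head at (495,105) and the rider screw near (592,322). The side crop agrees: post top (456,190), lock head (162,166). I'll fit the pose from both views.

```bash
cat > h.py <<'E'
import numpy as np, cv2
from scipy.optimize import least_squares
from scipy.spatial.transform import Rotation as R
from station import robot, fingers, vision, workorder, recognise
def proj(P,cal,E=None):
    E=cal["extrinsics"] if E is None else E
    c=np.atleast_2d(P)@E[:3,:3].T+E[:3,3]
    s=np.c_[c[:,0],-c[:,1]]/-c[:,2:]
    s=s*(1+cal["k1"]*(s**2).sum(1,keepdims=True))
    return s@cal["mtx"][:2,:2].T+cal["mtx"][:2,2]
def wristE(cal,pos,rot):
    T=np.eye(4);T[:3,:3]=R.from_euler("xyz",rot,degrees=True).as_matrix();T[:3,3]=pos
    return np.linalg.inv(T@cal["T_tool_cam"])
A0=np.arctan2(.75,-.66)
def pol(r,q,z): return [r*np.cos(A0+q),r*np.sin(A0+q),z]
def world(p,L):
    L=np.atleast_2d(L);c,s=np.cos(p[2]),np.sin(p[2])
    return np.c_[L[:,0]*c-L[:,1]*s+p[0],L[:,0]*s+L[:,1]*c+p[1],L[:,2]]
E
python3 - <<'E'
from h import *
top=np.array([[495,43],[152,215],[330,547],[680,352],[495,105],[417,378],[592,322]])/[3.75,3.75]+[210,130]
side=np.array([[75,215],[203,437],[614,365],[440,165],[162,166],[456,190],[405,175]])/5+[210,130]
ct,cs=vision.calibration("top"),vision.calibration("side")
def pts(p): return world(p,[[.095,-.135,.012],[.095,.135,.012],[-.155,.135,.012],[-.155,-.135,.012],[.045,-.098,.055],pol(.098,p[3],.086),pol(.138,p[4],.038)])
f=lambda p:np.r_[proj(pts(p),ct)-top,proj(pts(p),cs)-side].ravel()
s=least_squares(f,[.55,-.1,.4,.5,1.2],loss="soft_l1")
print(s.x,f(s.x).reshape(-1,2).round(1).tolist())
np.save("p.npy",s.x)
print(world(s.x,[pol(.098,s.x[3],.086),pol(.122,s.x[4],.031),[.045,-.098,.055]]))
print(vision.calibration("wrist"))
E
```

```text
[ 0.58641021 -0.11299809  0.44190755  0.39800057  1.50906144] [[-0.5, -0.8], [-1.2, 0.4], [-1.0, 0.7], [0.4, 1.0], [0.1, 0.2], [-0.2, -0.0], [-0.1, 0.6], [-0.8, -1.1], [-1.1, -0.9], [1.2, -1.4], [-0.6, -1.6], [0.1, -0.7], [-0.3, -0.7], [-0.5, -2.4]]
[[ 0.48841439 -0.11209323  0.086     ]
 [ 0.53127027 -0.22182634  0.031     ]
 [ 0.66899852 -0.18233906  0.055     ]]
{'mtx': array([[280.88231056,   0.        , 252.19771237],
       [  0.        , 280.88231056, 194.2151137 ],
       [  0.        ,   0.        ,   1.        ]]), 'k1': -0.047607910645939416, 'T_tool_cam': array([[ 6.56137582e-04,  9.64269922e-01,  2.64920906e-01,
         6.76309531e-02],
       [ 9.99999774e-01, -5.93318743e-04, -3.17143771e-04,
        -9.92992491e-04],
       [-1.48629660e-04,  2.64921055e-01, -9.64270093e-01,
        -1.25088418e-01],
       [ 0.00000000e+00,  0.00000000e+00,  0.00000000e+00,
         1.00000000e+00]])}
```

```bash
cat >> h.py <<'E'
p=np.load("p.npy"); OFF=.018
def tool(q,back,z,r=.098):
    """tool pose trailing a post at ring angle q by `back` m along the tangent, tool x along the motion"""
    b=np.array(pol(r,q,z)); a=A0+q; b[:2]-=back*np.array([-np.sin(a),np.cos(a)])
    yaw=(np.degrees(a+p[2])+90+180)%360-180
    return world(p,b)[0], [180,0,yaw]
def snap(name,crop=None):
    cal=vision.calibration("wrist"); E=wristE(cal,robot.current_tool_pos(),robot.current_eef_rot())
    im=vision.grab_frame("wrist"); cv2.imwrite(name+"_raw.png",im[:,:,::-1]); np.save(name+".npy",E)
    return im,cal,E
E
python3 - <<'E'
from h import *
q=p[3]
j=robot.inverse_kinematics(*tool(q,.03,.07)); print(j)
print([robot.inverse_kinematics(*tool(x,.018,.07)) is not None for x in np.linspace(.4,1.55,8)], robot.inverse_kinematics(*tool(1.5,.018,.07)))
fingers.gripper_to(0.0,20)
pos,o=tool(1.0,.05,.22,.10); print(pos,o)
robot.move_to(pos,o)
im,cal,E=snap("w1")
P=np.vstack([world(p,[pol(.098,p[3],.086),pol(.122,p[3],.031),pol(.122,p[4],.031)])])
px=proj(P,cal,E);print(px,robot.current_time_s())
cv2.imwrite("pics/w1.png",cv2.resize(im[:,:,::-1],(800,600),interpolation=cv2.INTER_CUBIC))
E
```

```text
[ -38.82377072   36.09824532   64.57639657  110.03999686  -38.3564827
   59.0355418  -137.66648408]
[True, True, True, True, True, True, True, True] [  24.80157296   28.53555698   -8.80912524   98.1584285     5.2078836
   53.70356637 -103.42883572]
[ 0.47553748 -0.12739389  0.22      ] [180, 0, np.float64(-56.03700569548471)]
[[232.20113758 195.60600069]
 [252.70623551 194.12686544]
 [258.3822414   75.76481835]] 3.8417
```

View pics/w1.png

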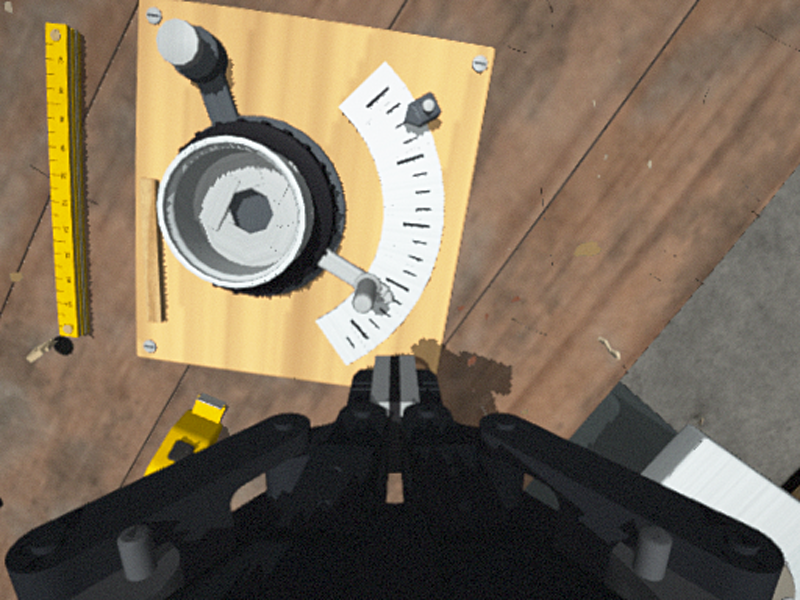

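The wrist view confirms the fit: rider point near (407,120), post (366,288) and the closed fingertips at (395,370), all clear of each other. Next I'll descend behind the post and push it most of the way.

```bash
python3 - <<'E'
from h import *
q0=p[3]
robot.move_to(*tool(q0,.042,.16))
pos,o=tool(q0,.042,.067); print(robot.line_to(pos,o,velocity=.1,f_stop=8), robot.current_contact_force().round(1) if hasattr(robot.current_contact_force(),'round') else robot.current_contact_force())
pos,o=tool(q0,OFF+.004,.067); print(robot.line_to(pos,o,velocity=.05,f_stop=8))
for q in np.linspace(q0,1.36,9)[1:]:
    pos,o=tool(q,OFF,.067)
    if robot.line_to(pos,o,velocity=.06,f_stop=15): print("stop",q); break
    print(round(q,2),np.round(robot.current_contact_force(),1))
im,cal,E=snap("w2"); print(robot.current_time_s())
print(proj(world(p,[pol(.098,q,.086),pol(.122,q,.031),pol(.122,p[4],.031)]),cal,E)*1.5625)
cv2.imwrite("pics/w2.png",cv2.resize(im[:,:,::-1],(800,600),interpolation=cv2.INTER_CUBIC))
E
```

```text
False [1.5 0.1 0.3]
False
0.52 [-0.6 -0.2 -0.7]
0.64 [-0.3  0.9 -0.4]
0.76 [-0.4  1.2 -0.8]
0.88 [-0.2 -0.1  0.3]
1.0 [-0.4 -0.2  0.2]
1.12 [ 0.1  0.7 -0.6]
1.24 [-0.6  0.3 -0.9]
1.36 [-0.  -0.2  0.2]
9.025
[[397.83713839 374.94196963]
 [459.11650231 314.4217663 ]
 [457.27763496 267.88499324]]
```

View pics/w2.png

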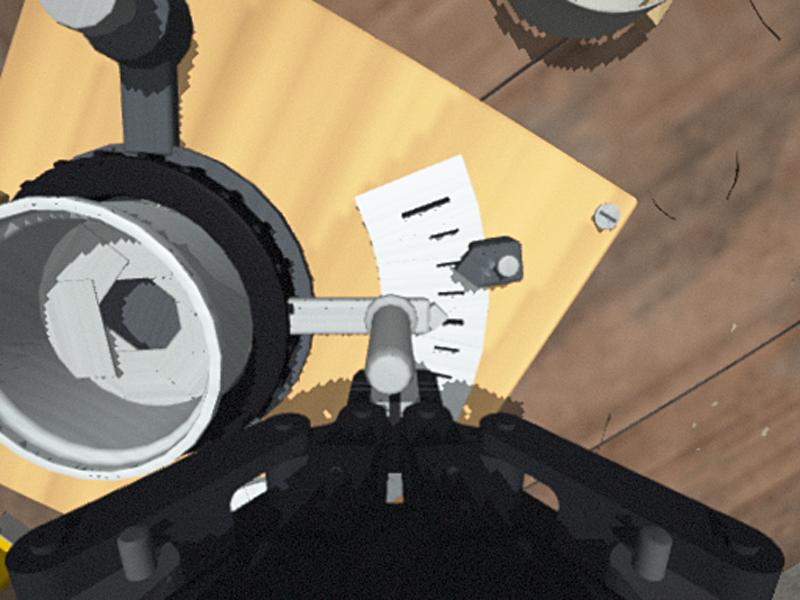

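The pointer tip is at about (447,317) and the rider's point at about (454,269), so it is about 0.15 rad short. I'll zoom in for accuracy.

```bash
python3 - <<'E'
import cv2
im=cv2.imread("w2_raw.png")[150:220,250:340]
cv2.imwrite("pics/w2c.png",cv2.resize(im,None,fx=8,fy=8,interpolation=cv2.INTER_NEAREST))
E
```

```text
(no output)
```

View pics/w2c.png

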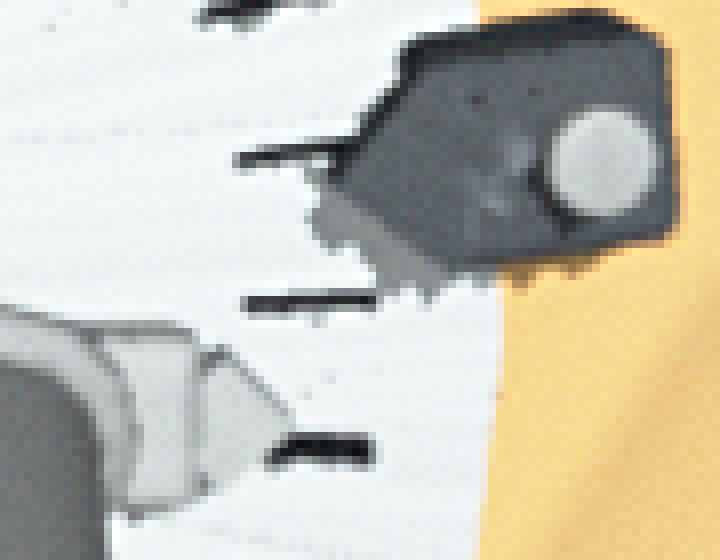

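```bash
cat >> h.py <<'E'
def unproj(px,z,cal,E):
    f=lambda v:(proj([v[0],v[1],z],cal,E)[0]-px)
    return np.r_[least_squares(f,[.5,-.15]).x,z]
def ang(P):
    d=P[:2]-p[:2]; return np.hypot(*d),(np.arctan2(d[1],d[0])-p[2]-A0)%(2*np.pi)
E
python3 - <<'E'
from h import *
cal=vision.calibration("wrist");E=np.load("w2.npy")
for px in [(286.6,202.0),(291.4,172.0)]:
    P=unproj(np.array(px),.031,cal,E); print(P,ang(P))
a=unproj(np.array((286.6,202.0)),.031,cal,E);b=unproj(np.array((291.4,172.0)),.031,cal,E)
print("chord angle",2*np.arcsin(np.linalg.norm(a-b)/2/.121))
E
```

```text
[ 0.51784462 -0.20862862  0.031     ] (np.float64(0.11767088903635363), np.float64(1.3559960976768775))
[ 0.53142296 -0.22104763  0.031     ] (np.float64(0.12123655114469833), np.float64(1.5072818836155708))
chord angle 0.1522228015432001
```

```bash
python3 - <<'E'
from h import *
for q in (1.43,1.49):
    pos,o=tool(q,OFF,.067); print(robot.line_to(pos,o,velocity=.03,f_stop=15))
im,cal,E=snap("w3"); print(robot.current_time_s())
print((proj(world(p,[pol(.122,q,.031),pol(.122,p[4],.031)]),cal,E)-[250,150])*8)
cv2.imwrite("pics/w3.png",cv2.resize(im[150:220,250:340,::-1],None,fx=8,fy=8,interpolation=cv2.INTER_NEAREST))
E
```

```text
False
False
9.8083
[[352.73601157 411.25843183]
 [353.65914888 381.43158888]]
```

View pics/w3.png

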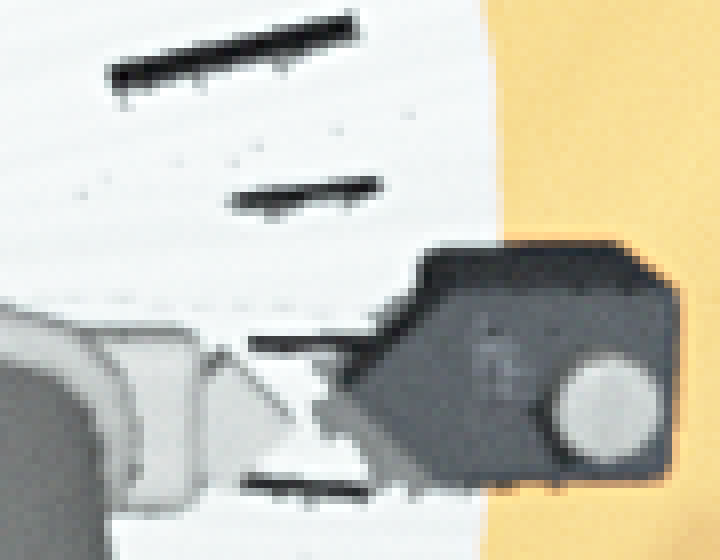

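```bash
python3 - <<'E'
from h import *
pos,o=tool(1.511,OFF,.067); print(robot.line_to(pos,o,velocity=.02,f_stop=15))
pos,o=tool(1.511,OFF+.02,.067); robot.line_to(pos,o,velocity=.05)
pos,o=tool(1.511,OFF+.02,.15); robot.line_to(pos,o,velocity=.15)
im,cal,E=snap("w4"); print(robot.current_time_s())
P=proj(world(p,[pol(.122,1.511,.031)]),cal,E)[0];print(P)
c,r=(P-[45,35]).astype(int);print(c,r)
cv2.imwrite("pics/w4.png",cv2.resize(im[r:r+70,c:c+90,::-1],None,fx=8,fy=8,interpolation=cv2.INTER_NEAREST))
print(robot.inverse_kinematics(world(p,[.045,-.098,.09])[0],o))
E
```

```text
False
11.3667
[281.12460268 150.88929543]
236 115
[  15.16469779   41.08109497   -2.30762058   72.71100961    1.6566158
   66.23975247 -104.00163314]
```

View pics/w4.png

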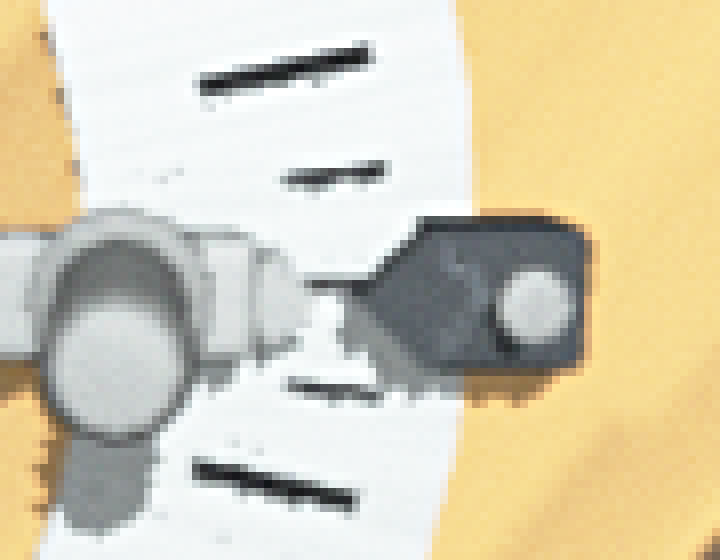

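The pointer apex (313,298) and the rider's point (369,295) line up to within about 0.4 mm. Next is the lock pin.

```bash
python3 - <<'E'
from h import *
L=world(p,[.045,-.098,0])[0]; o=robot.current_eef_rot()
at=lambda tip:[L[0],L[1],tip+robot.tip_reach]
robot.line_to(at(.13),o,velocity=.15)
robot.line_to(at(.063),o,velocity=.1,f_stop=10)
print(robot.line_to(at(.041),o,velocity=.015,f_stop=18), robot.current_tool_pos(), robot.current_contact_force())
robot.line_to(at(.13),o,velocity=.1)
pos,o2=tool(1.45,.05,.20,.10); robot.move_to(pos,o2); robot.pause(.3)
im,cal,E=snap("w5"); print(robot.current_time_s())
print(1.5625*proj(world(p,[[.045,-.098,.045],[.045,-.098,.055],pol(.122,1.51,.031)]),cal,E))
cv2.imwrite("pics/w5.png",cv2.resize(im[:,:,::-1],(800,600),interpolation=cv2.INTER_CUBIC))
E
```

```text
True [ 0.66904931 -0.18232918  0.06205098] [-1.05960664  0.30156853  5.11632399]
16.8417
[[254.92884657  24.80829601]
 [249.45793455  18.6407011 ]
 [430.02043677 198.97048512]]
```

View pics/w5.png

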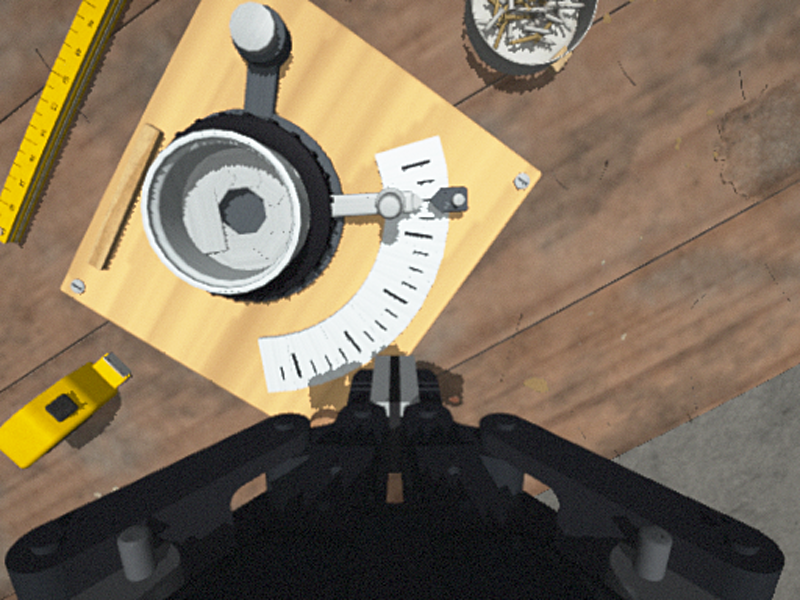

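The wrist view shows the lever still in line with the rider, pointer (418,202) against rider point (432,201). The pin head looks lower at (258,28). It stopped at 45.05 mm under 18 N, so it is home. I'll hand in.

```bash
python3 -c "
from station import workorder
print(workorder.close_job())"
```

```text
the job is handed in; nothing more can be done
None
```

The job is handed in: the lever's pointer stands within about 0.4 mm of the rider's point, and the lock pin is home, with its head at 45 mm and stopped firmly at 18 N. In the last picture the rider and the loose things in view looked undisturbed; the cork block and the plug were out of frame.

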